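Slide the loaded slide tray into the slide scanner until it latches

ROBOT

A 6-joint arm with a two-finger parallel gripper is mounted at the origin on the work surface; the furniture and walls round the work are solid. World frame = base frame: x ahead of the robot, y to its left, z up, the work surface at z = 0. Lengths are in m, angles in rad, forces in N, time in s.
With the tool pointing down it reaches from about 0.25 to 0.775 m from the base axis. Payload 4 kg.
Tool frame: the origin (TCP) lies between the finger pads; the fingertips stand 25 mm ahead of it and the grasp point (between the pads) lies 6 mm ahead of it (robot.tip_reach is the z of the fingertips in the tool frame, in m); z points along the fingers, y is the line along which they close (so a half turn about z gives the same grasp; the last joint's range is limited). The gripper opens to 94 mm and grips with 3 to 60 N. Pads are 16 mm wide; open, the fingers measure 119 mm over their backs; the gripper's body (75 mm by 177 mm) begins 78 mm behind the grasp point.
Start: joints at [-1.401, 0.087, 1.371, -0, 1.684, -0.103], TCP at [0.148, -0.53, 0.231] pointing down, gripper open.
Joint ranges: [-3.1, 3.1], [-0.76, 2.03], [0.27, 2.55], [-1.08, 4.22], [0.17, 2.65], [-2.57, 2.57]. Speed limits (rad/s): [2.79, 2.79, 3.14, 3.14, 3.14, 3.14].

INTERFACE

Orientations are given as [roll, pitch, yaw] about the fixed x, y, z axes, in that order (R = Rz(yaw) Ry(pitch) Rx(roll)).
In Python, from bench import robot gives the robot as it stands. The module is installed in compiled form; this text tells all that it offers.
- The arm moves only by the shell command python3 -m handwheel 'ROWS'. ROWS is JSON, a list of rows, each a list of 3 entries, a list of its own where there are three numbers: the turn, a rotation vector about the world's x, y, z in units of 90 degrees (1.0 is 90 degrees), then the shift along the world's x, y, z in units of 0.05 m (1.0 is 0.05 m), then the closure, from 0 (fully open) to 1 (shut). A call has 1 to 5 rows; each row shifts and turns the commanded pose from where the row before left it; what a row does not reach is not made up. A row lasts 1/10 s, in which the tool goes at most 50 mm and 8.59 degrees, less where a joint would pass 70% of its speed; a pose out of reach is approached as far as the arm can. A call with a number of a shift or a turn outside -1 to 1 is refused whole. A call with a gripper value outside its range is refused whole. The fingers move at their own pace and stop on an object; the grip force is fixed at half the most. Time passes only in rows, so rows that do not move let the fingers close. It gives the time, the measured TCP pose, the force, the opening and the grip force at its end, in the units of the state.
- robot.get_obs(): the state, without advancing time (a new reading comes with each control period).
- robot.snapshot(name): name is "side" or "top"; returns (picture, depth): 400x640x3 uint8, red, green, blue; 400x640 float32, m along the optical axis (not along the pixel's ray), 0 where there is no reading.
- robot.calibration(name): a dict with "mtx" (3x3 intrinsics, pixels), "D" ([k1, k2, p1, p2, k3] as OpenCV has them; the pictures are not rectified), "extrinsics" (4x4, takes a point from camera to world coordinates). Camera axes: x right, y down, z forward; pixel columns grow to the right and rows downward; lengths in m; the calibration is good to about 2 mm. A picture is of the moment at which its call begins. calibration takes no time and is no camera call.
- robot.close_job(): hands the job in; it is judged then, once.
Trained networks look in the newest picture that a camera, given by its name, has taken for a name from the list of things; names that differ only in an ending like _2 or _b are one class to them, and where a whole thing is asked for, a point or a joint stands for the part that bears it (a point fixed in the world has none). Each returns a list of dicts, best first, with "p" (0 to 1); they miss things now and then, are a little off and sometimes report something else, mostly with a low value. They report only what shows in the picture. A call takes as long as a camera call. They do not tell look-alikes from the thing itself.
- robot.boxes_of(query, camera): "bbox" ([left, top, right, bottom] in pixels, round what is visible of it).
The state is a dict: "time": time; "joint_positions": joint angles; "qvel": joint speeds; "joint_torque": joint torques, N m; "tool_pos": TCP position; "ee_rot": TCP orientation; "wrist_force": force on the tool from outside, world axes, zero at the start; "wrist_torque": the same for the moment, N m; "width": finger opening in m; "finger_force": force on a finger pad.
Only numpy, scipy, OpenCV 4.12 (cv2) and the standard library are available. Lean on these libraries where they do the work, as an engineer would, in place of code of your own. Each camera call takes 0.05 s, during which the arm holds its last target. There are 200 camera calls.

TASK

Load the tray of three freshly mounted slides into the slide scanner: slide it along the bench by its upright tab, or by pushing, nose first, between the rails of the scanner's loading stage and on into the slot until the spring catch at the rail snaps into the notch in the tray's side and holds it. The coverslips have not set yet, so keep the tray flat on the surface and do not lift it, feel for the end stop and do not ram it, and leave the things standing about where they are.

Things in the scene. Friction and masses are not known exactly. Their poses are not given: they have to be found in the camera images.
- tray: dark blue slide tray, 130 (its x) x 88 (y) x 12 mm, 0.2 to 0.5 kg, three glass slides lying across it. Origin: centre of its underside. +x points to its nose, which goes in first and whose lower edge is cut back 4 mm to ride up the ramp. In its left side (+y) a notch 7 mm deep, x = -24 to -6 mm, takes the catch.
- tray_tab (a point): middle of the upright tab on the tray's rear edge, 32 mm above the underside, 60 mm behind the tray's origin; axes as the tray's. The tab is 10 mm thick (x), 60 mm wide (y), its top 45 mm above the underside; the tray's top (12 mm) is bare for 25 mm in front of it. Its rear face is flush with the tray's rear edge and can be pushed.
- scanner: slide scanner, fixed: white and grey housing, black loading stage. Origin: on the bench, middle of the mouth where the straight rails begin; +x = loading direction. A ramp, x = -25 to 0 mm, rises to the stage plate, 3 mm above the bench. Aluminium rails 18 mm high, 91 mm apart inside, run to the housing; in front of x = 0 they flare to 122 mm apart at x = -35 mm.
- scanner_slot (a point): middle of the slot in the housing's front, 70 mm past the scanner's origin, 14 mm above the bench. Slot 91 mm wide, 22 mm high; housing 148 mm wide, 88 mm deep, 87 mm high; the tab stays outside. Out of sight inside are a sprung buffer and a hard end stop on a carriage whose depth differs each time: feel for it by pushing.
- catch (a joint): sprung steel catch with a red knob in the +y rail, fixed to that carriage; m. 0 = fully out: before the tray comes, and again once it is in the tray's notch; about 0.004 while riding on the tray's side. It snaps in when the tray's origin is 28 to 60 mm past the scanner's; the end stop comes 3.5 mm later. Pushing to it takes 3 to 12 N, then the force rises steeply.
- oil_bottle: small brown dropper bottle, 29 mm across, 62 mm high, bystander. Origin: centre of its underside.
- lab_timer: white lab timer, 66 x 70 x 30 mm, bystander. Origin: centre of its underside.
- wash_bottle: white wash bottle with red cap and spout, 63 x 88 x 183 mm, bystander. Origin: centre of its underside.
Things that resemble listed ones, but are neither listed nor needed, are in the scene too. Of the things that look like the part that bears catch, the larger one is meant.

How it is judged:
On the way:
1. the tray's nose is between the rails, the tray straight in the mouth (x of tray in the frame of scanner above -0.045 m and angle between the x axis of tray and the x axis of scanner, either way round below 0.06 rad and y of tray in the frame of scanner between -0.005 and 0.005 m), for 0.1 s.
At the end, for the whole second after the job is handed in: The tray lies flat and at rest in the scanner, straight between the rails (within 0.05 rad), its origin 24 to 67 mm past the mouth, and the catch has snapped into its notch (catch joint below 1.2 mm) (x of tray in the frame of scanner between 0.024 and 0.067 m and value of joint catch below 0.0012 m and angle between the x axis of tray and the x axis of scanner, either way round below 0.05 rad and angle between tray's own z axis and vertical below 0.05 rad and linear speed of tray below 0.01 m/s); the robot touches nothing.
It fails at once if the tray is lifted off the surface (its underside's centre more than 15 mm above the bench) or tilted by more than 0.15 rad (height (world z) of tray above 0.015 m or angle between tray's own z axis and vertical above 0.15 rad).
It fails at once if the tray is rammed or jammed: more than 40 N between the tray and the scanner or its carriage (contact force between tray and scanner above 40 N or contact force between tray and carriage above 40 N).
It fails at once if a bystander is moved by more than 20 mm (distance of any of oil_bottle, lab_timer, wash_bottle from where it was at the start of the episode above 0.02 m).
It also fails if it takes over 48 s, if anything falls off the work surface, if the arm or the gripper's body presses on something with over 40 N, if the wrist force passes 120 N, or if a joint passes its speed limit or range.

## Working session

There is one attempt and no reset: what is moved stays moved. The work goes in short steps, Python scripts to look and compute and a shell command to move; the robot and the scene stay as the last step left them, time stands still between calls to the robot, and variables do not carry over. Pictures are saved under pics/ and viewed, at most 10 in all, crops included, and the job is handed in when it is done.

```bash
mkdir -p pics; cat > h.py <<'E'
import numpy as np, cv2
from bench import robot
def world(cam,depth,uv):
    c=robot.calibration(cam);K=np.array(c["mtx"]);D=np.array(c["D"]);T=np.array(c["extrinsics"])
    uv=np.array(uv,float).reshape(-1,2)
    n=cv2.undistortPoints(uv.reshape(-1,1,2),K,D).reshape(-1,2)
    z=depth[uv[:,1].astype(int),uv[:,0].astype(int)]
    return (np.c_[n*z[:,None],z])@T[:3,:3].T+T[:3,3]
def cloud(cam,depth):
    v,u=np.mgrid[0:400,0:640]
    return world(cam,depth,np.c_[u.ravel(),v.ravel()]).reshape(400,640,3)
def save(p,name,k=1): cv2.imwrite('pics/'+name+'.png',cv2.resize(p[:,:,::-1],None,fx=k,fy=k,interpolation=cv2.INTER_CUBIC))
E
python3 - <<'E'
from h import *
ims={}
for c in("top","side"):
    p,d=robot.snapshot(c);save(p,c+'1');np.savez('pics/'+c+'1',p=p,d=d)
    for q in("tray","scanner","catch","oil_bottle","lab_timer","wash_bottle"):
        for b in robot.boxes_of(q,c)[:3]:
            x=b['bbox'];m=[(x[0]+x[2])/2,(x[1]+x[3])/2]
            print(c,q,round(b['p'],2),np.round(x),world(c,d,m).round(3))
print(robot.get_obs())
E
```

```text
top tray 0.75 [408. 175. 469. 221.] [[ 0.454 -0.413  0.013]]
top scanner 0.7 [293. 188. 378. 258.] [[ 0.395 -0.158  0.07 ]]
top oil_bottle 0.48 [192. 227. 207. 242.] [[0.373 0.174 0.039]]
top lab_timer 0.6 [219. 140. 253. 171.] [[0.568 0.086 0.024]]
top wash_bottle 0.95 [232. 103. 263. 136.] [[0.634 0.041 0.119]]
side tray 0.88 [355. 176. 385. 199.] [[ 0.468 -0.444  0.011]]
side scanner 0.72 [317. 196. 377. 242.] [[ 0.368 -0.072  0.059]]
side catch 0.19 [288. 258. 298. 284.] [[0.361 0.197 0.038]]
side oil_bottle 0.64 [291. 257. 297. 284.] [[0.36  0.194 0.038]]
side oil_bottle 0.22 [221. 168. 252. 236.] [[0.63  0.079 0.103]]
side lab_timer 0.59 [238. 234. 269. 251.] [[0.55  0.109 0.014]]
side wash_bottle 0.64 [224. 167. 247. 235.] [[0.633 0.078 0.103]]
{'time': 0.7, 'joint_positions': array([-1.40108537e+00,  8.71401859e-02,  1.37065542e+00,  1.37703322e-05,
        1.68361017e+00, -1.03128998e-01]), 'qvel': array([-0.00092342, -0.000122  ,  0.0004048 , -0.0001663 ,  0.00128912,
        0.00015475]), 'joint_torque': array([-2.18292644e-04, -3.39910877e+01, -3.02517700e+01,  7.18537951e-02,
        2.35272758e-02, -1.11999105e-05]), 'tool_pos': array([ 0.14819584, -0.52968439,  0.23056125]), 'ee_rot': array([3.14140536e+00, 5.62875644e-06, 2.72841505e-01]), 'wrist_force': array([-0.37868284,  0.20906101,  0.42435912]), 'wrist_torque': array([ 0.0467143 , -0.01510243, -0.07483916]), 'finger_force': 0.0, 'width': 0.09391627047474975}
```

```bash
python3 - <<'E'
from h import *
p=np.load('pics/top1.npz')['p'];s=np.load('pics/side1.npz')['p']
save(p[130:290,270:490],'topc',3.6);save(s[140:300,200:420],'sidec',3.6)
E
```

```text
(no output)
```

View pics/top1.png

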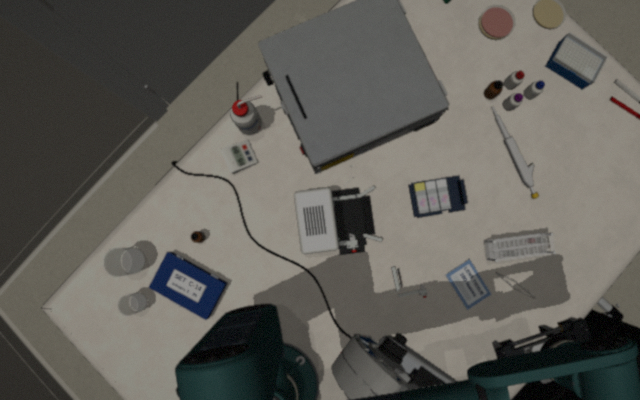

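View pics/topc.png

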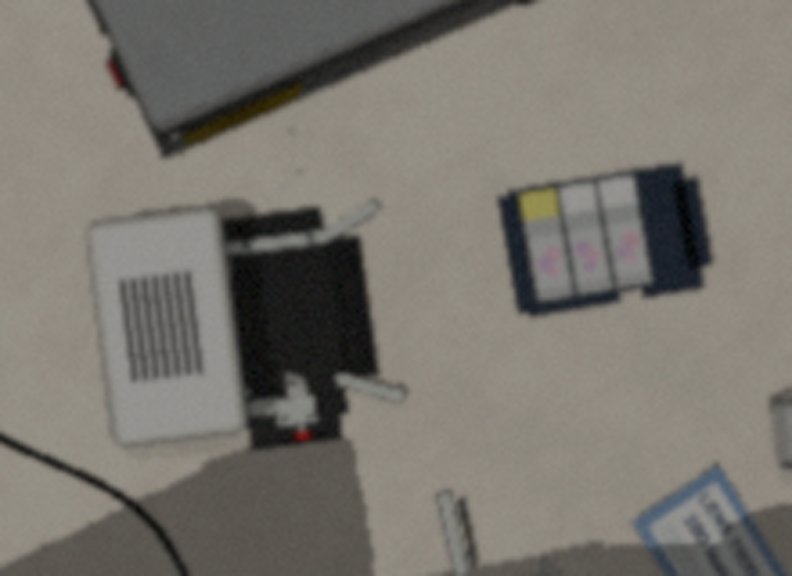

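View pics/sidec.png

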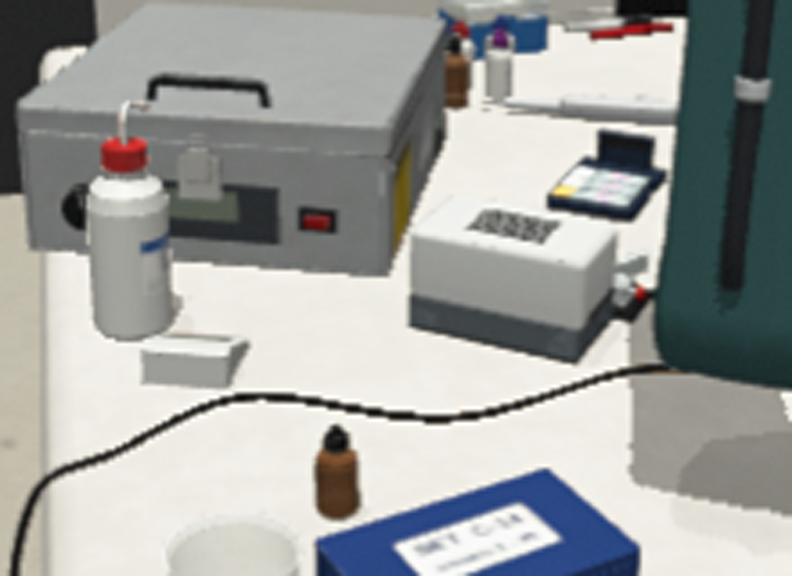

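The top view shows the tray at (437,195), nose to the left and notch on its lower side. The scanner is at (335,220), white housing to the left, mouth to the right, catch with red knob at (354,251).

Look-alikes: the blue box (188,283), the clear slide holder (467,283), the grey instrument (355,80) and a loose metal piece (397,278). Only the dark blue thing with slides, tab and notch fits the tray. Only the white housing with a black stage, rails and a red knob fits the scanner, and the crop confirms it.

Next I'll fit the poses.

```bash
cat >> h.py <<'E'
def rect(P):
    (c,s,a)=cv2.minAreaRect(P.astype(np.float32)*1000)
    return np.round(c,1),np.round(s,1),round(a,2)
def measure(p,d,show=True):
    C=cloud('top',d);X,Y,Z=C[...,0],C[...,1],C[...,2]
    g=p.astype(int)
    yy,xx=np.mgrid[0:400,0:640]
    ok=d>0
    r={}
    r['house']=ok&(Z>.075)&(Z<.1)&(xx>285)&(xx<350)&(yy>180)&(yy<262)
    r['tab']=ok&(Z>.03)&(Z<.055)&(xx>300)&(xx<480)&(yy>165)&(yy<240)&(xx>r.get('x0',375))
    r['tray']=ok&(Z>.006)&(Z<.03)&(xx>390)&(xx<480)&(yy>165)&(yy<230)
    return C,r
E
python3 - <<'E'
from h import *
f=np.load('pics/top1.npz');p,d=f['p'],f['d'];C,r=measure(p,d)
for k,m in r.items():
    m=cv2.morphologyEx(m.astype(np.uint8),cv2.MORPH_OPEN,np.ones((2,2)))>0
    P=C[m];print(k,len(P),rect(P[:,:2]),np.median(P[:,2]))
m=(d>0)&(C[...,2]>.012)&(C[...,2]<.03)
X=C[m];s=(X[:,0]>.3)&(X[:,0]<.5)&(X[:,1]>-.3)&(X[:,1]<-.2);X=X[s]
print(len(X));print(X[np.argsort(X[:,1])].round(3)[::6].tolist())
c=robot.calibration('top');print(np.array(c['extrinsics']).round(3),c['mtx'])
# crisp corners: plane intersection helper
def plane(uv,z):
    K=np.array(c['mtx']);T=np.array(c['extrinsics'])
    n=cv2.undistortPoints(np.array(uv,float).reshape(-1,1,2),K,np.array(c['D'])).reshape(-1,2)
    r=np.c_[n,np.ones(len(n))]@T[:3,:3].T
    return T[:3,3]+r*((z-T[2,3])/r[:,2])[:,None]
o=lambda l:np.array(l)/3.6+[270,130]
print('house',plane(o([[92,226],[213,210],[246,430],[118,443]]),.087).round(4).tolist())
print('tray',plane(o([[502,197],[682,165],[702,286],[522,313]]),.012).round(4).tolist())
print('stage',plane(o([[358,238],[377,375]]),.003).round(4).tolist())
E
```

```text
house 2383 (array([ 399.4, -112. ]), array([151.3,  90.8]), 6.59) 0.08632841690173465
tab 140 (array([ 423.5, -319.3]), array([ 60.6, 356.3]), 15.13) 0.04357749631743291
tray 1786 (array([ 436.9, -312.1]), array([ 93.9, 343.5]), 11.0) 0.012545249951589343
177
[[0.355, -0.268, 0.016], [0.358, -0.263, 0.017], [0.356, -0.258, 0.015], [0.356, -0.255, 0.017], [0.483, -0.251, 0.016], [0.484, -0.249, 0.015], [0.361, -0.248, 0.022], [0.363, -0.246, 0.015], [0.478, -0.243, 0.019], [0.363, -0.241, 0.016], [0.479, -0.239, 0.017], [0.363, -0.238, 0.022], [0.478, -0.236, 0.019], [0.471, -0.234, 0.018], [0.366, -0.231, 0.016], [0.368, -0.229, 0.017], [0.368, -0.226, 0.015], [0.466, -0.226, 0.021], [0.469, -0.224, 0.02], [0.462, -0.219, 0.015], [0.467, -0.214, 0.014], [0.464, -0.211, 0.021], [0.34, -0.208, 0.02], [0.459, -0.206, 0.017], [0.34, -0.206, 0.022], [0.347, -0.204, 0.02], [0.342, -0.204, 0.021], [0.359, -0.202, 0.017], [0.335, -0.201, 0.013], [0.347, -0.201, 0.02]]
[[-0.015 -0.996  0.093  0.358]
 [-1.     0.018  0.025 -0.152]
 [-0.027 -0.093 -0.995  1.205]
 [ 0.     0.     0.     1.   ]] [[484.80416544   0.         320.78351704]
 [  0.         484.80416544 193.76914809]
 [  0.           0.           1.        ]]
house [[0.4658, -0.0655, 0.087], [0.4747, -0.1437, 0.087], [0.3334, -0.1623, 0.087], [0.3263, -0.0805, 0.087]]
tray [[0.488, -0.342, 0.012], [0.508, -0.4679, 0.012], [0.4241, -0.4783, 0.012], [0.408, -0.3532, 0.012]]
stage [[0.4622, -0.2428, 0.003], [0.3676, -0.2537, 0.003]]
```

```bash
cat >> h.py <<'E'
from scipy.optimize import minimize
def plane(uv,z):
    c=robot.calibration('top');T=np.array(c['extrinsics'])
    n=cv2.undistortPoints(np.array(uv,float).reshape(-1,1,2),np.array(c['mtx']),np.array(c['D'])).reshape(-1,2)
    r=np.c_[n,np.ones(len(n))]@T[:3,:3].T
    return T[:3,3]+r*((z-T[2,3])/r[:,2])[:,None]
def fitrect(P,size,ang):
    """best pose (x,y,angle of long... x axis) of a size[0] x size[1] rectangle round points: soft edge fit"""
    lo=np.array(size)/2
    def cost(q):
        c,s=np.cos(q[2]),np.sin(q[2]);L=(P-q[:2])@np.array([[c,-s],[s,c]])
        return (np.maximum(abs(L)-lo,0)**2).sum()
    m=P.mean(0);return minimize(cost,[m[0],m[1],ang],method='Nelder-Mead',options=dict(xatol=1e-6,fatol=1e-12,maxiter=4000)).x
E
python3 - <<'E'
from h import *
f=np.load('pics/top1.npz');p,d=f['p'],f['d'];C=cloud('top',d);Z=C[...,2]
m=((d>0)&(Z>.006)&(Z<.03)).astype(np.uint8);m[:,:395]=0;m[:,480:]=0;m[:165]=0;m[230:]=0
n,l,st,_=cv2.connectedComponentsWithStats(m,connectivity=4);k=1+st[1:,4].argmax();P=C[l==k][:,:2]
print(len(P),rect(P),fitrect(P,(.130,.088),1.71))
t=((d>0)&(Z>.03)&(Z<.055)).astype(np.uint8);t[:,:440]=0;t[:,480:]=0;t[:165]=0;t[230:]=0
n,l,st,_=cv2.connectedComponentsWithStats(t);k=1+st[1:,4].argmax();T=C[l==k];print('tab',len(T),rect(T[:,:2]),np.median(T[:,2]))
# dark-colour mask + slides: tray vs bright bench edge, via image plane z=.012
h=((d>0)&(Z>.08)&(Z<.092)).astype(np.uint8);h[:,:285]=0;h[:,350:]=0;h[:180]=0;h[265:]=0
H=C[h>0][:,:2];print('house',rect(H),fitrect(H,(.088,.148),1.69))
# rail inner faces in scanner frame
a=np.deg2rad(96.6);xs=np.array([np.cos(a),np.sin(a)]);ys=np.array([-xs[1],xs[0]]);o=np.array([.4125,-.2252])
r=(d>0)&(Z>.012)&(Z<.024);R=C[r][:,:2]-o;x=R@xs;y=R@ys
for b in range(-45,70,8):
    q=y[(x>b/1e3)&(x<b/1e3+.008)&(abs(y)<.075)]*1000
    if len(q):print(b,'neg',q[q<0].min().round(1) if (q<0).any() else '',q[q<0].max().round(1) if (q<0).any() else '','pos',q[q>0].min().round(1) if (q>0).any() else '',q[q>0].max().round(1) if (q>0).any() else '')
E
```

```text
1791 (array([ 458.5, -409. ]), array([ 89.3, 131.1]), 8.55) [ 0.45871599 -0.40881912  1.71864311]
tab 142 (array([ 467.1, -468.2]), array([59.8, 11.8]), 8.24) 0.04369018490185306
house (array([ 402. , -110.6]), array([148. ,  87.4]), 6.84) [ 0.40190726 -0.11045103  1.68636392]
-37 neg -70.6 -62.7 pos 58.5 63.9
-29 neg -68.5 -59.3 pos 54.7 62.9
-21 neg -65.0 -57.4 pos 51.4 59.5
-13 neg -60.7 -53.2 pos 47.7 55.9
-5 neg -56.9 -49.8 pos 44.3 52.5
3 neg -55.6 -48.4 pos 43.6 48.8
11 neg -56.4 -48.3 pos  
19 neg -55.7 -49.7 pos 55.8 70.6
27 neg -56.2 -48.6 pos 40.1 74.6
35 neg -55.1 -49.4 pos 39.1 74.3
43 neg -56.3 -48.4 pos 55.0 70.4
51 neg -56.6 -49.5 pos 59.6 61.4
59 neg -56.2 -48.4 pos  
67 neg -56.4 -48.7 pos 42.8 62.2
```

Scanner origin is about (0.415, -0.224) with yaw 96.6°. The tray is at (0.4587, -0.4088) with yaw 98.4°, and its tab at (0.467, -0.468). I'll move above the tab.

```bash
python3 -m handwheel '[[[0,0,-0.01],[0.64,0.12,-0.2],0],[[0,0,-0.01],[0.64,0.12,-0.2],0],[[0,0,-0.01],[0.64,0.12,-0.2],0],[[0,0,-0.01],[0.64,0.12,-0.2],0],[[0,0,-0.01],[0.64,0.12,-0.2],0]]'; python3 -m handwheel '[[[0,0,-0.01],[0.64,0.12,-0.2],0],[[0,0,-0.01],[0.64,0.12,-0.2],0],[[0,0,-0.01],[0.64,0.12,-0.2],0],[[0,0,0],[0.64,0.12,-0.2],0],[[0,0,0],[0.6,0.12,-0.2],0]]';python3 -m handwheel '[[[0,0,0],[0,0,0],0],[[0,0,0],[0,0,0],0]]'
```

```text
time: 1.2
tool_pos: [0.3094, -0.4994, 0.1802]
ee_rot: [3.141, -0.0, 0.193]
wrist_force: [0.4, -0.7, -0.7]
width: 0.0941
finger_force: 0.0
time: 1.7
tool_pos: [0.4676, -0.4693, 0.13]
ee_rot: [3.141, -0.0, 0.147]
wrist_force: [-0.1, -0.3, 0.1]
width: 0.0939
finger_force: 0.0
time: 1.9
tool_pos: [0.4662, -0.4693, 0.1299]
ee_rot: [-3.141, 0.001, 0.148]
wrist_force: [-0.5, 0.8, 1.1]
width: 0.0942
finger_force: 0.0
```

```bash
python3 -m handwheel '[[[0,0,0],[0,0.02,-0.2],0.68],[[0,0,0],[0,0,-0.2],0.68],[[0,0,0],[0,0,0],0.68],[[0,0,0],[0,0,0],0.68],[[0,0,0],[0,0,0],0.68]]';python3 - <<'E'
from h import *
p,d=robot.snapshot('top');save(p[120:280,290:510],'t2',3.6)
p,d=robot.snapshot('side');save(p[120:260,300:460],'s2',4)
print(robot.get_obs()['width'])
E
```

```text
time: 2.4
tool_pos: [0.4659, -0.4691, 0.1109]
ee_rot: [3.141, -0.0, 0.146]
wrist_force: [0.1, -0.5, -1.0]
width: 0.0572
finger_force: 0.0
0.04900928834370498
```

View pics/t2.png

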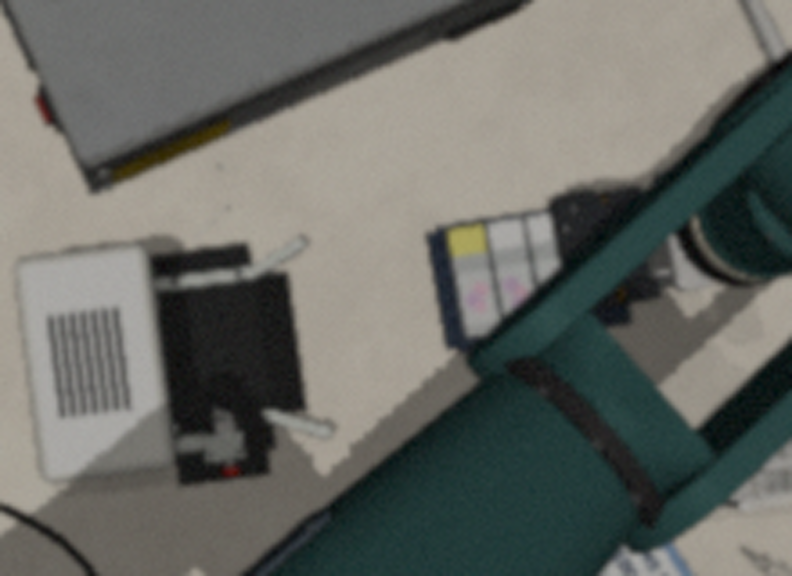

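View pics/s2.png

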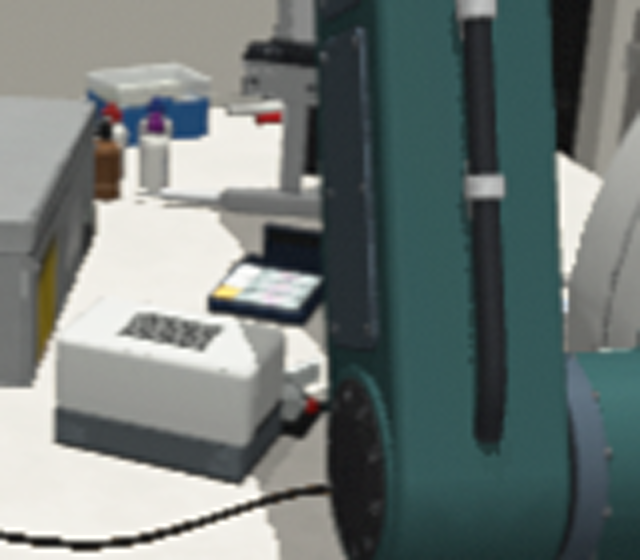

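The gripper hangs over the tab at t2 (~610,230), and the arm hides the tab itself. I'll finish the pre-close, then lower over the tab while watching the force.

```bash
python3 -m handwheel '[[[0,0,0],[0.02,0.02,-0.2],0.68],[[0,0,0],[0,0,-0.2],0.68],[[0,0,0],[0,0,-0.2],0.68],[[0,0,0],[0,0,0],0.68],[[0,0,0],[0,0,0],0.68]]';python3 -m handwheel '[[[0,0,0],[0,0,-0.2],0.68],[[0,0,0],[0,0,-0.1],0.68],[[0,0,0],[0,0,0],0.68]]'
```

```text
time: 3.0
tool_pos: [0.4669, -0.4673, 0.0795]
ee_rot: [-3.14, 0.001, 0.147]
wrist_force: [-0.3, -0.2, 0.7]
width: 0.03
finger_force: 0.0
time: 3.3
tool_pos: [0.4666, -0.4671, 0.064]
ee_rot: [-3.14, 0.001, 0.147]
wrist_force: [0.1, 0.6, 0.7]
width: 0.0299
finger_force: 0.0
```

No contact, so the fingers straddle the tab. Lower further and close.

```bash
python3 -m handwheel '[[[0,0,0],[0,0,-0.2],0.68],[[0,0,0],[0,0,-0.2],0.68],[[0,0,0],[0,0,0],0.68]]';python3 -m handwheel '[[[0,0,0],[0,0,0],1],[[0,0,0],[0,0,0],1],[[0,0,0],[0,0,0],1],[[0,0,0],[0,0,0],1],[[0,0,0],[0,0,0],1]]'
```

```text
time: 3.6
tool_pos: [0.4662, -0.4665, 0.0428]
ee_rot: [-3.138, 0.002, 0.147]
wrist_force: [-0.3, -0.2, 0.3]
width: 0.0301
finger_force: 0.0
time: 4.1
tool_pos: [0.4674, -0.468, 0.0461]
ee_rot: [3.141, -0.001, 0.147]
wrist_force: [0.2, -0.8, 0.7]
width: 0.0099
finger_force: 30.0
```

Tab gripped (opening 9.9 mm, 30 N). I'll slide the tray to just before the flare, on the scanner's axis and at its yaw.

```bash
python3 -m handwheel '[[[0,0,-0.002],[-0.06,0.13,0],1],[[0,0,-0.002],[-0.06,0.13,0],1],[[0,0,-0.002],[-0.06,0.13,0],1],[[0,0,-0.002],[-0.06,0.13,0],1],[[0,0,-0.002],[-0.06,0.13,0],1]]';python3 -m handwheel '[[[0,0,-0.002],[-0.06,0.13,0],1],[[0,0,-0.002],[-0.06,0.13,0],1],[[0,0,-0.002],[-0.06,0.13,0],1],[[0,0,-0.002],[-0.06,0.13,0],1],[[0,0,-0.002],[-0.08,0.13,0],1]]';python3 -m handwheel '[[[0,0,0],[0,0,0],1],[[0,0,0],[0,0,0],1]]'
python3 - <<'E'
from h import *
p,d=robot.snapshot('top');save(p[150:290,270:470],'t3',4);np.savez('pics/t3',p=p,d=d)
C=cloud('top',d);Z=C[...,2];P=C[(d>0)&(Z>.006)&(Z<.03)][:,:2]
a=np.deg2rad(96.6);xs=np.array([np.cos(a),np.sin(a)]);ys=np.array([-xs[1],xs[0]]);o=np.array([.415,-.2243])
R=P-o;x=R@xs*1000;y=R@ys*1000
for b in range(-190,8,6):
    q=y[(x>b)&(x<b+6)&(abs(y)<70)];
    if len(q):print(b,q.min().round(1),q.max().round(1), [round(t,1) for t in (q[q<0].max() if (q<0).any() else 0,q[q>0].min() if (q>0).any() else 0)])
E
```

```text
time: 4.6
tool_pos: [0.4522, -0.435, 0.0461]
ee_rot: [3.14, -0.001, 0.131]
wrist_force: [1.1, -2.3, 0.2]
width: 0.0099
finger_force: 30.0
time: 5.1
tool_pos: [0.4364, -0.4025, 0.0461]
ee_rot: [3.14, -0.001, 0.115]
wrist_force: [2.0, -1.5, 1.1]
width: 0.0099
finger_force: 30.0
time: 5.3
tool_pos: [0.4358, -0.4014, 0.046]
ee_rot: [-3.139, 0.001, 0.116]
wrist_force: [-0.0, 0.2, 6.7]
width: 0.0098
finger_force: 30.0
-184 31.7 43.9 [0, np.float64(31.7)]
-178 -44.0 43.5 [np.float64(-41.7), np.float64(33.1)]
-172 -55.7 42.9 [np.float64(-37.8), np.float64(25.5)]
-166 -43.5 44.0 [np.float64(-38.0), np.float64(26.5)]
-160 -44.5 43.6 [np.float64(-38.7), np.float64(26.2)]
-154 -42.9 43.0 [np.float64(-37.5), np.float64(27.3)]
-148 -54.1 66.3 [np.float64(-42.7), np.float64(27.1)]
-142 33.4 36.1 [0, np.float64(33.4)]
-136 32.3 35.4 [0, np.float64(32.3)]
-130 34.4 43.8 [0, np.float64(34.4)]
-124 38.6 43.5 [0, np.float64(38.6)]
-118 -42.9 42.8 [np.float64(-12.4), np.float64(2.5)]
-112 -43.0 6.6 [np.float64(-0.1), np.float64(1.9)]
-106 -43.9 11.1 [np.float64(-0.7), np.float64(0.9)]
-100 -44.5 15.2 [np
[... 161 characters left out ...]
(-1.7), np.float64(0.5)]
-76 -43.1 34.1 [np.float64(-0.2), np.float64(0.4)]
-70 -44.1 38.3 [np.float64(-0.8), np.float64(1.0)]
-64 -44.3 40.5 [np.float64(-1.5), np.float64(0.5)]
-58 -40.3 39.8 [np.float64(-0.1), np.float64(0.3)]
-52 3.5 3.5 [0, np.float64(3.5)]
-46 35.0 35.0 [0, np.float64(35.0)]
-40 -67.1 -60.4 [np.float64(-60.4), 0]
-34 -67.9 65.6 [np.float64(-60.0), np.float64(60.7)]
-28 -65.9 65.2 [np.float64(-56.5), np.float64(57.4)]
-22 -63.9 62.2 [np.float64(-53.1), np.float64(54.3)]
-16 -60.1 58.8 [np.float64(-52.5), np.float64(6.3)]
-10 -57.8 58.1 [np.float64(-7.2), np.float64(50.2)]
-4 -54.5 54.7 [np.float64(-10.0), np.float64(27.3)]
2 -68.6 66.3 [np.float64(-6.4), np.float64(4.0)]
```

View pics/t3.png

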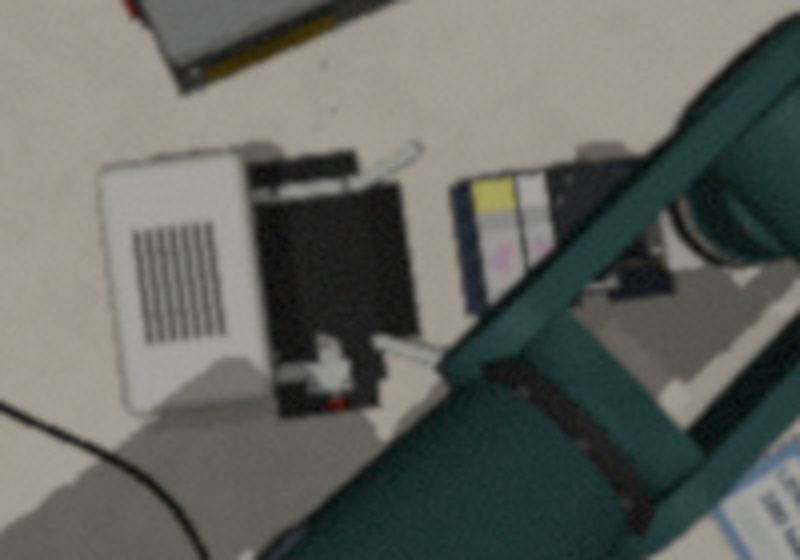

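The view shows the tray centred on the rails (±44 mm about the scanner axis) with its yaw matching. I'll advance to the ramp, then climb 3 mm along it.

```bash
python3 -m handwheel '[[[0,0,0],[-0.0116,0.1,0],1],[[0,0,0],[-0.0116,0.1,0],1],[[0,0,0],[-0.0116,0.1,0],1],[[0,0,0],[-0.0116,0.1,0],1],[[0,0,0],[-0.0116,0.1,0],1]]';python3 -m handwheel '[[[0,0,0],[-0.0116,0.1,0],1],[[0,0,0],[-0.0058,0.05,0.005],1],[[0,0,0],[-0.0058,0.05,0.005],1],[[0,0,0],[-0.0058,0.05,0.005],1],[[0,0,0],[-0.0058,0.05,0.005],1]]'
```

```text
time: 5.85
tool_pos: [0.4332, -0.3786, 0.0461]
ee_rot: [3.139, 0.0, 0.116]
wrist_force: [0.5, -10.0, 1.4]
width: 0.0097
finger_force: 30.0
time: 6.35
tool_pos: [0.4311, -0.3623, 0.046]
ee_rot: [-3.141, 0.001, 0.116]
wrist_force: [0.7, -3.9, 1.8]
width: 0.0096
finger_force: 30.0
```

```bash
python3 -m handwheel '[[[0,0,0],[-0.0058,0.05,0.007],1],[[0,0,0],[-0.0058,0.05,0.007],1],[[0,0,0],[-0.0058,0.05,0.007],1],[[0,0,0],[-0.0058,0.05,0.007],1],[[0,0,0],[-0.0058,0.05,0.007],1]]';python3 -m handwheel '[[[0,0,0],[-0.0058,0.05,0.005],1],[[0,0,0],[-0.0058,0.05,0],1],[[0,0,0],[-0.0058,0.05,0],1],[[0,0,0],[-0.0058,0.05,0],1],[[0,0,0],[-0.0058,0.05,0],1]]'
```

```text
time: 6.85
tool_pos: [0.4297, -0.3493, 0.0476]
ee_rot: [-3.14, 0.001, 0.116]
wrist_force: [-0.1, -2.4, -0.7]
width: 0.01
finger_force: 30.0
time: 7.35
tool_pos: [0.4287, -0.3375, 0.0488]
ee_rot: [3.141, -0.0, 0.116]
wrist_force: [0.3, -3.3, -0.6]
width: 0.0097
finger_force: 30.0
```

```bash
python3 -m handwheel '[[[0,0,0],[-0.0058,0.05,0],1],[[0,0,0],[-0.0058,0.05,0],1],[[0,0,0],[-0.0058,0.05,0],1],[[0,0,0],[-0.0058,0.05,0],1],[[0,0,0],[-0.0058,0.05,0],1]]';python3 -m handwheel '[[[0,0,0],[-0.0058,0.05,0],1],[[0,0,0],[-0.0058,0.05,0],1],[[0,0,0],[-0.0058,0.05,0],1],[[0,0,0],[-0.0058,0.05,0],1],[[0,0,0],[-0.0058,0.05,0],1]]'
```

```text
time: 7.85
tool_pos: [0.4273, -0.3252, 0.0488]
ee_rot: [3.141, -0.0, 0.116]
wrist_force: [0.1, -3.3, 1.2]
width: 0.0101
finger_force: 30.0
time: 8.35
tool_pos: [0.4259, -0.3128, 0.0488]
ee_rot: [3.141, -0.0, 0.116]
wrist_force: [0.7, -4.3, 2.1]
width: 0.0098
finger_force: 30.0
```

```bash
python3 - <<'E'
from h import *
p,d=robot.snapshot('top');save(p[170:270,280:440],'t4',5);np.savez('pics/t4',p=p,d=d)
E
```

```text
(no output)
```

View pics/t4.png

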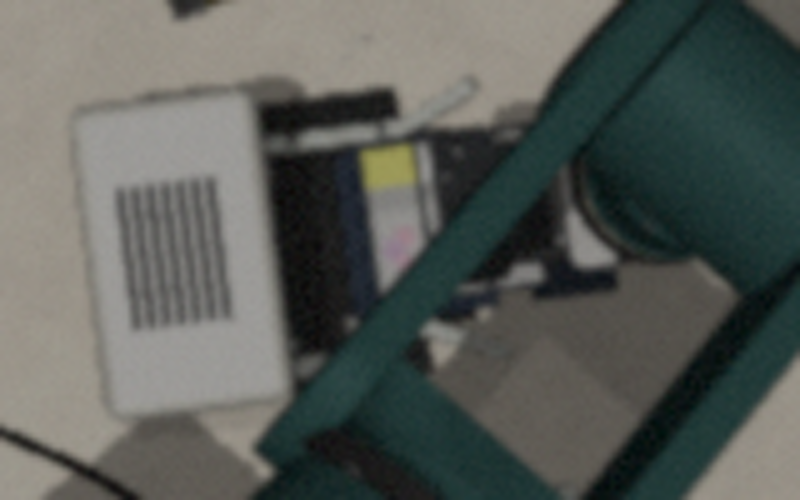

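The tray is straight between the rails with its nose at t4 (345,150–320). The arm hides the catch, so I'll go on by force.

```bash
for i in 1; do python3 -m handwheel '[[[0,0,0],[-0.0058,0.05,0],1],[[0,0,0],[-0.0058,0.05,0],1],[[0,0,0],[-0.0058,0.05,0],1],[[0,0,0],[-0.0058,0.05,0],1],[[0,0,0],[-0.0058,0.05,0],1]]';done;python3 -m handwheel '[[[0,0,0],[-0.0058,0.05,0],1],[[0,0,0],[-0.0058,0.05,0],1],[[0,0,0],[-0.0058,0.05,0],1],[[0,0,0],[-0.0058,0.05,0],1],[[0,0,0],[-0.0058,0.05,0],1]]';python3 -m handwheel '[[[0,0,0],[-0.0058,0.05,0],1],[[0,0,0],[-0.0058,0.05,0],1],[[0,0,0],[-0.0058,0.05,0],1],[[0,0,0],[-0.0058,0.05,0],1],[[0,0,0],[-0.0058,0.05,0],1]]'
```

```text
time: 8.9
tool_pos: [0.4258, -0.3023, 0.0495]
ee_rot: [3.136, -0.003, 0.116]
wrist_force: [1.0, -4.7, 0.7]
width: 0.01
finger_force: 30.0
time: 9.4
tool_pos: [0.424, -0.2883, 0.049]
ee_rot: [3.139, -0.003, 0.116]
wrist_force: [2.6, -5.2, 1.4]
width: 0.0095
finger_force: 30.0
time: 9.9
tool_pos: [0.4226, -0.2758, 0.049]
ee_rot: [3.139, -0.003, 0.116]
wrist_force: [3.0, -5.4, 1.1]
width: 0.0098
finger_force: 30.0
```

```bash
python3 -m handwheel '[[[0,0,0],[-0.0058,0.05,0],1],[[0,0,0],[-0.0058,0.05,0],1],[[0,0,0],[-0.0058,0.05,0],1],[[0,0,0],[-0.0058,0.05,0],1],[[0,0,0],[-0.0058,0.05,0],1]]';python3 -m handwheel '[[[0,0,0],[-0.0023,0.02,0],1],[[0,0,0],[-0.0023,0.02,0],1],[[0,0,0],[-0.0023,0.02,0],1],[[0,0,0],[-0.0023,0.02,0],1]]';python3 -m handwheel '[[[0,0,0],[-0.0023,0.02,0],1],[[0,0,0],[-0.0023,0.02,0],1],[[0,0,0],[-0.0023,0.02,0],1]]'
```

```text
time: 10.4
tool_pos: [0.4211, -0.2632, 0.049]
ee_rot: [3.139, -0.003, 0.116]
wrist_force: [3.8, -6.0, 1.2]
width: 0.0098
finger_force: 30.0
time: 10.8
tool_pos: [0.4207, -0.2593, 0.0491]
ee_rot: [3.139, -0.003, 0.116]
wrist_force: [2.8, -5.7, 1.2]
width: 0.0096
finger_force: 30.0
time: 11.1
tool_pos: [0.4203, -0.2563, 0.049]
ee_rot: [3.139, -0.003, 0.116]
wrist_force: [3.1, -5.4, -0.0]
width: 0.0098
finger_force: 30.0
```

```bash
python3 - <<'E'
from h import *
p,d=robot.snapshot('side');save(p[170:270,290:430],'s5',5);np.savez('pics/s5',p=p)
E
```

```text
(no output)
```

View pics/s5.png

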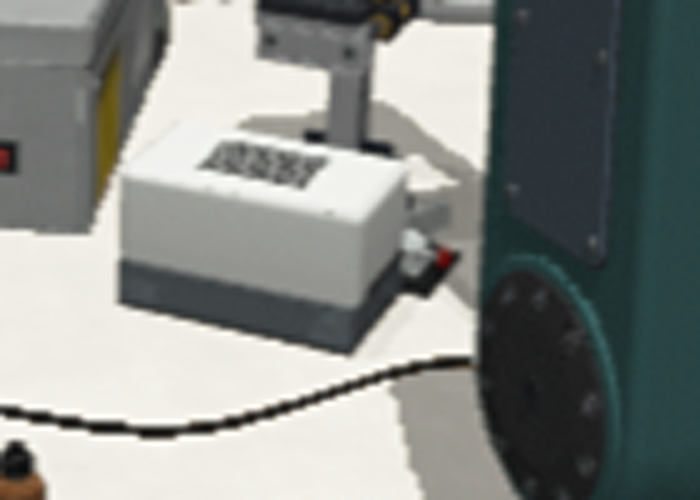

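The side view shows the red knob at s5 (444,257), full picture (379,221). I'll track its centroid as a catch indicator.

```bash
cat >> h.py <<'E'
def knob(p):
    q=p[212:232,366:392].astype(float);w=np.clip(q[...,0]-1.3*np.maximum(q[...,1],q[...,2])-15,0,None)
    v,u=np.mgrid[212:232,366:392];return [round((w*t).sum()/w.sum(),2) for t in(u,v)],round(w.sum())
def shot():
    print('knob',knob(robot.snapshot('side')[0]))
E
python3 - <<'E'
from h import *
print(knob(np.load('pics/side1.npz')['p']),knob(np.load('pics/s5.npz')['p']));shot();shot()
E
```

```text
([np.float64(377.44), np.float64(221.01)], 542) ([np.float64(378.39), np.float64(221.33)], 341)
knob ([np.float64(378.39), np.float64(221.31)], 337)
knob ([np.float64(378.38), np.float64(221.32)], 337)
```

```bash
python3 -m handwheel '[[[0,0,0],[-0.0023,0.02,0],1],[[0,0,0],[-0.0023,0.02,0],1]]';python3 -c "import h;h.shot()"; python3 -m handwheel '[[[0,0,0],[-0.0023,0.02,0],1],[[0,0,0],[-0.0023,0.02,0],1]]';python3 -c "import h;h.shot()"
```

```text
time: 11.45
tool_pos: [0.4201, -0.2544, 0.049]
ee_rot: [3.139, -0.003, 0.116]
wrist_force: [3.2, -5.4, 1.5]
width: 0.01
finger_force: 30.0
knob ([np.float64(378.39), np.float64(221.32)], 344)
time: 11.7
tool_pos: [0.4198, -0.2523, 0.049]
ee_rot: [3.139, -0.003, 0.116]
wrist_force: [2.6, -4.3, 1.5]
width: 0.0097
finger_force: 30.0
knob ([np.float64(378.37), np.float64(221.34)], 339)
```

```bash
python3 -m handwheel '[[[0,0,0],[-0.0023,0.02,0],1],[[0,0,0],[-0.0023,0.02,0],1]]';python3 -c "import h;h.shot()"; python3 -m handwheel '[[[0,0,0],[-0.0023,0.02,0],1],[[0,0,0],[-0.0023,0.02,0],1]]';python3 -c "import h;h.shot()";python3 -m handwheel '[[[0,0,0],[-0.0023,0.02,0],1],[[0,0,0],[-0.0023,0.02,0],1]]';python3 -c "import h;h.shot()"
```

```text
time: 11.95
tool_pos: [0.4196, -0.2503, 0.049]
ee_rot: [3.139, -0.003, 0.116]
wrist_force: [2.3, -5.5, 0.6]
width: 0.0099
finger_force: 30.0
knob ([np.float64(378.36), np.float64(221.34)], 344)
time: 12.2
tool_pos: [0.4194, -0.2483, 0.049]
ee_rot: [3.139, -0.003, 0.116]
wrist_force: [3.5, -5.5, 1.5]
width: 0.0101
finger_force: 30.0
knob ([np.float64(378.36), np.float64(221.32)], 346)
time: 12.45
tool_pos: [0.4191, -0.2464, 0.049]
ee_rot: [3.139, -0.003, 0.116]
wrist_force: [2.6, -5.5, 0.6]
width: 0.0097
finger_force: 30.0
knob ([np.float64(378.38), np.float64(221.31)], 352)
```

```bash
python3 -m handwheel '[[[0,0,0],[-0.0023,0.02,0],1],[[0,0,0],[-0.0023,0.02,0],1]]';python3 -c "import h;h.shot()"; python3 -m handwheel '[[[0,0,0],[-0.0023,0.02,0],1],[[0,0,0],[-0.0023,0.02,0],1]]';python3 -c "import h;h.shot()"
```

```text
time: 12.7
tool_pos: [0.4188, -0.2448, 0.0491]
ee_rot: [3.138, -0.002, 0.116]
wrist_force: [3.5, -6.4, 1.5]
width: 0.0097
finger_force: 30.0
knob ([np.float64(378.39), np.float64(221.28)], 344)
time: 12.95
tool_pos: [0.4187, -0.243, 0.0492]
ee_rot: [3.138, -0.003, 0.116]
wrist_force: [2.8, -6.6, -0.2]
width: 0.0102
finger_force: 30.0
knob ([np.float64(378.4), np.float64(221.24)], 370)
```

```bash
python3 -m handwheel '[[[0,0,0],[-0.0023,0.02,0],1],[[0,0,0],[-0.0023,0.02,0],1]]';python3 -c "import h;h.shot()"
```

```text
time: 13.2
tool_pos: [0.4185, -0.2412, 0.0492]
ee_rot: [3.137, -0.003, 0.116]
wrist_force: [2.7, -7.6, 0.2]
width: 0.0098
finger_force: 30.0
knob ([np.float64(378.4), np.float64(221.24)], 375)
```

```bash
python3 -m handwheel '[[[0,0,0],[-0.0023,0.02,0],1],[[0,0,0],[-0.0023,0.02,0],1]]';python3 -c "import h;h.shot()"
```

```text
time: 13.45
tool_pos: [0.4183, -0.2394, 0.0493]
ee_rot: [3.137, -0.003, 0.116]
wrist_force: [2.4, -8.5, 1.5]
width: 0.0099
finger_force: 30.0
knob ([np.float64(378.39), np.float64(221.26)], 375)
```

```bash
python3 -m handwheel '[[[0,0,0],[-0.0023,0.02,0],1]]';python3 -c "import h;h.shot()"; python3 -m handwheel '[[[0,0,0],[-0.0023,0.02,0],1]]';python3 -c "import h;h.shot()"
```

```text
time: 13.6
tool_pos: [0.4181, -0.2384, 0.0493]
ee_rot: [3.137, -0.002, 0.116]
wrist_force: [0.7, -6.0, 0.7]
width: 0.0099
finger_force: 30.0
knob ([np.float64(378.57), np.float64(221.32)], 293)
time: 13.75
tool_pos: [0.4176, -0.237, 0.0491]
ee_rot: [3.138, -0.002, 0.115]
wrist_force: [1.6, -7.1, 1.4]
width: 0.0099
finger_force: 30.0
knob ([np.float64(377.53), np.float64(221.12)], 402)
```

```bash
python3 -m handwheel '[[[0,0,0],[-0.0023,0.02,0],1]]';python3 -c "import h;h.shot()"; python3 -m handwheel '[[[0,0,0],[-0.0023,0.02,0],1]]';python3 -c "import h;h.shot()"
```

```text
time: 13.9
tool_pos: [0.4175, -0.2361, 0.0491]
ee_rot: [3.138, -0.002, 0.115]
wrist_force: [2.2, -7.6, 0.6]
width: 0.0101
finger_force: 30.0
knob ([np.float64(377.52), np.float64(221.12)], 398)
time: 14.05
tool_pos: [0.4174, -0.2352, 0.0491]
ee_rot: [3.138, -0.002, 0.115]
wrist_force: [2.9, -7.4, 1.6]
width: 0.0097
finger_force: 30.0
knob ([np.float64(377.53), np.float64(221.14)], 399)
```

The catch snapped in (knob back at 377.5). Release with a small opening, check that it holds, then lift away.

```bash
python3 -m handwheel '[[[0,0,0],[0.0023,-0.02,0],1],[[0,0,0],[0,0,0],0.7],[[0,0,0],[0,0,0],0.7],[[0,0,0],[0,0,0],0.7],[[0,0,0],[0,0,0],0.7]]';python3 -c "import h;h.shot()";python3 -m handwheel '[[[0,0,0],[0,0,0.1],0.7],[[0,0,0],[0,0,0.2],0.7],[[0,0,0],[0,0,0.4],0.7],[[0,0,0],[0,0,0.6],0.7],[[0,0,0],[0,0,0.8],0.7]]'; python3 -m handwheel '[[[0,0,0],[0,-0.5,0.8],0.7],[[0,0,0],[0,-1,0.2],0.7],[[0,0,0],[0,-1,0],0.7],[[0,0,0],[0,-1,0],0.7],[[0,0,0],[0,0,0],0.7]]'
python3 - <<'E'
from h import *
shot();p,d=robot.snapshot('top');save(p[170:270,280:440],'t6',5)
E
```

```text
time: 14.6
tool_pos: [0.416, -0.2336, 0.0476]
ee_rot: [-3.139, 0.002, 0.116]
wrist_force: [-0.7, 0.5, -0.5]
width: 0.0281
finger_force: 0.0
knob ([np.float64(377.52), np.float64(221.13)], 400)
time: 15.15
tool_pos: [0.4157, -0.234, 0.1538]
ee_rot: [-3.139, 0.002, 0.116]
wrist_force: [0.5, -0.3, 0.6]
width: 0.0284
finger_force: 0.0
time: 15.65
tool_pos: [0.4156, -0.4139, 0.2026]
ee_rot: [3.14, 0.001, 0.11]
wrist_force: [-0.2, 0.6, -0.8]
width: 0.0284
finger_force: 0.0
knob ([np.float64(377.46), np.float64(221.03)], 574)
```

View pics/t6.png

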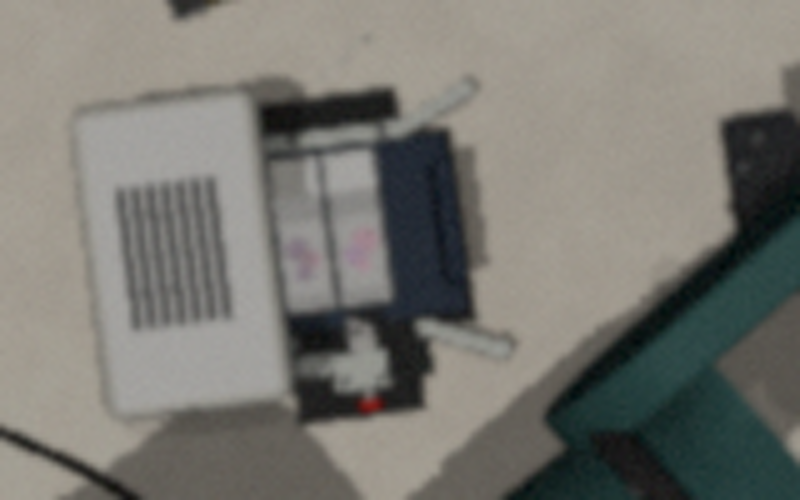

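The tray sits straight in the slot with the catch in its notch at t6 (360,345). The knob is back at its starting position (377.46 against 377.44), and the gripper is clear.

```bash
python3 -c "from bench import robot;print(robot.close_job())"
```

```text
the job is handed in; nothing more can be done
None
```

The tray is loaded in the scanner and the job is handed in: the spring catch snapped into its notch, the tray stayed put when the gripper let go, no bystander was touched, and it took about 16 s of the 48 s allowed.

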